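# Close the drying box over a turned handle

### The arm

A 6-joint arm with a two-finger parallel gripper is mounted at the origin on the work surface. World frame = base frame: x ahead of the robot, y to its left, z up, the work surface at z = 0. Lengths are in m, angles in degrees, forces in N, time in s.
With the tool pointing down it reaches from about 0.4 to 0.825 m from the base axis. Payload 7 kg.
Tool frame: the origin (TCP) lies at the very end of the fingers, on their centre line; the grasp point (between the pads) lies 19 mm behind it; z points along the fingers, y is the line along which they close (so a half turn about z gives the same grasp; the last joint's range is limited). The gripper opens to 88 mm and grips with 3 to 60 N. Pads are 19 mm wide; open, the fingers measure 130 mm over their backs; the gripper's body (78 mm by 193 mm) begins 47 mm behind the grasp point.
Start: joints at [82.282, 20.546, 0.682, 0, -70.136, -16.507], TCP at [0.277, 0.616, 0.195] pointing down, gripper open.
Joint ranges: [-176.03, 176.03], [-82.01, 121.73], [-58.28, 71.71], [-173.87, 95.51], [-174.79, -0.11], [-173.66, 173.66]. Speed limits (degrees/s): [136.94, 136.94, 172.46, 180, 180, 180].

### API

Orientations are given as [roll, pitch, yaw] about the fixed x, y, z axes, in that order (R = Rz(yaw) Ry(pitch) Rx(roll)).
In Python, from plant import r gives the robot as it stands. The module is installed in compiled form; this text tells all that it offers.
- The arm moves only by the tool jog_arm, never from a script. Its arguments are lists of equal length, an entry for each row: "travel": the shift along the tool's x, y, z each as a share of 50 cm, from -1 to 1, a list of three; "dr": the turn, a rotation vector about the tool's x, y, z each as a share of 360 degrees, from -1 to 1, a list of three; "claw": the opening, from 0 (shut) to 1 (fully open). A call has exactly 10 rows; each row is the pose to reach, as a shift and turn from the pose commanded when the call began, along the tool's axes at that moment, turning the shorter way round; what a row does not reach only later rows make up. A row lasts 1/8 s, in which the tool goes at most 62.5 mm and 10.7 degrees, less where a joint would pass 70% of its speed; a pose out of reach is approached as far as the arm can. A call with a number of a shift or a turn outside -1 to 1 is refused whole. A call with a gripper value outside its range is refused whole. The fingers move at their own pace and stop on an object; "newtons" is the grip in N (left out, the last holds). Time passes only in rows, so rows that repeat a pose let the fingers close, or fill a call up. It gives the time, the measured TCP pose, the force, the opening and the grip force at its end, in the units of the state.
- r.get_state(): the state, without advancing time (a new reading comes with each control period).
- r.capture(name): name is "side" or "top"; returns a dict with "pixels" (384x512x3 uint8, red, green, blue), "range_z" (384x512 float32, m along the optical axis (not along the pixel's ray), 0 where there is no reading), "fx", "fy", "cx", "cy" (pixels), "position" and "attitude" of the camera in the world. Camera axes: x right, y up, looking along -z (the intrinsics and any distortion apply to the point x, -y, -z); pixel columns grow to the right and rows downward; lengths in m; the calibration is good to about 2 mm. A picture is of the moment at which its call begins.
- r.close_job(): hands the job in; it is judged then, once.
Trained networks look in the newest picture that a camera, given by its name, has taken for a name from the list of things; names that differ only in an ending like _2 or _b are one class to them, and where a whole thing is asked for, a point or a joint stands for the part that bears it (a point fixed in the world has none). Each returns a list of dicts, best first, with "conf" (0 to 1); they miss things now and then, are a little off and sometimes report something else, mostly with a low value. They report only what shows in the picture. A call takes as long as a camera call.
- r.boxes_of(name, camera): "extent" ([left, top, right, bottom] in pixels, round what is visible of it).
- r.regions_of(name, camera): "pixels" (384x512 bool, what is visible of it) and "extent" ([left, top, right, bottom] in pixels, round what is visible of it).
- r.tip_of(name, camera): "at" ([column, row] in pixels: a listed point, or the origin of a listed thing).
The state is a dict: "time_s": time; "joints": joint angles; "qd": joint speeds; "joint_torque": joint torques, N m; "tcp_pos": TCP position; "eef_rot": TCP orientation; "contact_force": force on the tool from outside, world axes, zero at the start; "moment": the same for the moment, N m; "gripper_width": finger opening in m; "gripper_force": force on a finger pad.
Only numpy, scipy, OpenCV 4.12 (cv2) and the standard library are available. Lean on these libraries where they do the work, as an engineer would, in place of code of your own. Each camera call takes 0.05 s, during which the arm holds its last target. There are 200 camera calls.

### The job

Stand the red turned handle inside the wooden drying box, in the open part in front of its white sliding cover, and then push the cover by its two knobs until it is fully home against the far wall, square at both ends. The cover sticks in its track and jams as soon as one end runs ahead of the other, so work it along gently, a little at each knob in turn, and never force it. Leave everything else on the bench where it is.

Things in the scene. Friction and masses are not known exactly. Their poses are not given: they have to be found in the camera images.
- chest: Fixed low box of pale wood, 260 mm (its x) by 300 mm (its y), 80 mm high. Origin at the centre of its underside, z up. Its x axis is the way the cover closes (roughly away from the robot), y to the left of that. Inner floor at z = 8 mm; side walls: inner faces at y = +-124 mm, top z = 75 mm; far wall from x = 115 to 135 mm, top z = 74 mm. All x, y, z below are in this frame.
- cover: White sliding plate, 143 (x) by 220 (y) by 8 mm, top at z = 66 mm; it slides along the box's x and can skew a little. Origin on its underside midway between the knobs, x to the front; front edge 43 mm ahead of the line of the knobs, its rubber bumpers 4 mm more. When shut it passes 6 mm above a handle standing in the box. More than 20 N on it counts as forcing.
- knob_left (a point): Centre of the top of the left (+y) knob: an upright round wooden post, 18 mm across and 44 mm tall, on the cover 95 mm left of its middle; top at z = 110 mm. Starts near x = -12 to +4 mm; x = 68 mm when this end touches the far wall, above 65.5 mm is home.
- knob_right (a point): Centre of the top of the right (-y) knob, like the left one, 95 mm right of the cover's middle. x = 68 mm when this end touches the far wall, above 65.5 mm is home.
- track (a point): Middle of the left wall's top (x = 0, y = 137 mm, z = 75 mm). The track is sticky: a push at one knob takes 5 to 8 N and swings that end forward; the other slips back 2 or 3 mm. When one end gets too far ahead its keel wedges in the centre guide and jams: pushing that end harder hardly moves it. How far is too far is felt, not seen: 6 to 18 mm, least near the end, where the guide closes in. The lagging knob frees it.
- hood_edge (a point): Middle of the front top edge (x = -20 mm, y = 0, z = 80 mm) of the fixed brown wooden hood, which covers the box from x = -130 to -20 mm at z = 70 to 80 mm. The rear of the cover runs under it, so the cover can only be pushed at its knobs, above the hood.
- stop (a point): Top middle of the far wall's inner face (x = 115 mm, y = 0, z = 74 mm), the stop that the cover's front edge closes against. The space between the cover's front edge and this wall is open from above, 65 to 80 mm wide at the start: the red handle goes in there, standing on the floor (the centre guide, 34 mm wide, ends at x = 35 mm).
- red_handle: Red turned shaving-brush handle, 44 mm tall, standing on its foot: foot 30 mm across, waist 22 mm across at 17 mm height, head 28 mm across from 28 to 40 mm height; origin at the centre of its underside, z up its axis; 60 g, loose. This is the one to put into the box.
- walnut_handle: Dark brown turned shaving-brush handle, 44 mm tall, standing on its foot: foot 30 mm across, waist 22 mm across at 17 mm height, head 28 mm across from 28 to 40 mm height; origin at the centre of its underside, z up its axis; 60 g, loose. Leave alone.
- amber_handle: Amber-coloured turned shaving-brush handle, 44 mm tall, standing on its foot: foot 30 mm across, waist 22 mm across at 17 mm height, head 28 mm across from 28 to 40 mm height; origin at the centre of its underside, z up its axis; 60 g, loose. Leave alone.
- black_brush: Finished shaving brush, dark handle and black knot, 110 mm tall, 42 mm across, standing; origin under its foot. Leave alone.
- grey_brush: Finished shaving brush, brown handle and grey knot, 110 mm tall, 42 mm across, standing; origin under its foot. Leave alone.
- block_stack: Brown wood block 110 x 55 x 45 mm lying flat; origin at the centre of its underside. Leave alone.
- pencil: Orange carpenter's pencil 175 x 9 x 8 mm lying flat along its x; origin at the centre of its underside. Leave alone.
- wood_cube: Dark wood cube of 55 mm with a paper band; origin at the centre of its underside. Leave alone.

How it is judged:
By the outcome, as a careful person would: the job done as asked, in the order asked, and still so for the second after the job is handed in, with the robot touching nothing.
It also fails if it takes over 67 s, if anything falls off the work surface, if the arm or the gripper's body presses on something with over 40 N, if the wrist force passes 120 N, or if a joint passes its speed limit or range.

## Working session

There is one attempt and no reset: what is moved stays moved. The work goes in short steps, Python scripts to look and compute and a tool call to move; the robot and the scene stay as the last step left them, time stands still between calls to the robot, and variables do not carry over. Pictures are saved under pics/ and viewed, at most 10 in all, crops included, and the job is handed in when it is done.

Besides the shell and the picture viewer there is one more tool, called as a command line: name --argument value ..., lists and objects as JSON in quotes. jog_arm: Moves the arm, as the interface text tells. Its arguments: {"type":"object","properties":{"travel":{"type":"array"},"dr":{"type":"array"},"claw":{"type":"array"},"newtons":{"type":"number"}},"required":["travel","dr","claw"]}

```bash
mkdir -p pics
cat > h.py <<'E'
import numpy as np, cv2
from plant import r
from scipy.spatial.transform import Rotation as R
def att(c):
    a=np.array(c["attitude"],float)
    if a.shape==(3,3): return a
    if a.size==4: return R.from_quat(a).as_matrix()
    return R.from_euler('xyz',a,degrees=True).as_matrix()
def P(c,u,v,z=None,d=None):
    ray=np.array([(u-c["cx"])/c["fx"],-(v-c["cy"])/c["fy"],-1.0])
    M=att(c);p=np.array(c["position"])
    if d is not None: return p+M@(ray*d)
    w=M@ray
    return p+w*(z-p[2])/w[2]
E
python3 - <<'E'
from h import *
for n in("top","side"):
    c=r.capture(n); cv2.imwrite(f"pics/{n}0.png",c["pixels"][:,:,::-1])
    print(n,c["position"],c["attitude"],c["fx"],c["fy"],c["cx"],c["cy"],[k for k in c])
    for t,z in(("knob_left",.11),("knob_right",.11),("stop",.074),("hood_edge",.08),("track",.075),("red_handle",0),("walnut_handle",0),("amber_handle",0),("black_brush",0),("grey_brush",0),("block_stack",0),("wood_cube",0),("pencil",0)):
        for q in r.tip_of(t,n)[:2]: print(t,round(q["conf"],2),np.round(q["at"],1),P(c,*q["at"],z=z).round(4))
print(r.get_state())
E
```

```text
top [0.41233931 0.01001741 1.2197146 ] [  9.76130165  -1.07308548 -88.67701125] 373.104211488263 373.104211488263 255.15651858178077 186.64892153644112 ['pixels', 'range_z', 'fx', 'fy', 'cx', 'cy', 'position', 'attitude']
knob_left 0.8 [225.2 216.5] [0.5113 0.0806 0.11  ]
knob_left 0.42 [340.4 158.1] [ 0.6996 -0.2661  0.11  ]
knob_right 0.98 [286.1 214.1] [ 0.523  -0.1006  0.11  ]
knob_right 0.19 [149.8 201.4] [0.5508 0.3068 0.11  ]
stop 0.82 [250.4 177.3] [0.6392 0.0087 0.074 ]
hood_edge 0.95 [250.3 219.8] [0.5058 0.0057 0.08  ]
track 0.64 [208.3 218.1] [0.5083 0.1343 0.075 ]
red_handle 0.69 [170.5 146.1] [0.7536 0.2801 0.    ]
red_handle 0.38 [151.8 239.2] [0.4421 0.3211 0.    ]
walnut_handle 0.64 [352.4 230.1] [ 0.487  -0.3291  0.    ]
walnut_handle 0.64 [224.3 219.2] [0.5123 0.0902 0.    ]
amber_handle 0.72 [350.8 229.6] [ 0.4885 -0.3239  0.    ]
amber_handle 0.49 [153.5 197.8] [0.5768 0.3249 0.    ]
black_brush 0.4 [255.7 220.9] [ 0.5092 -0.0124  0.    ]
grey_brush 0.51 [148.5 237.1] [0.4486 0.3321 0.    ]
grey_brush 0.47 [380.7 176.1] [ 0.6697 -0.4283  0.    ]
wood_cube 0.83 [1
[... 1324 characters left out ...]
265  0.    ]
{'time_s': 1.4, 'joints': array([ 8.22821978e+01,  2.05452318e+01,  6.83566504e-01, -7.34657850e-04,
       -7.01357508e+01, -1.65085920e+01]), 'qd': array([-0.08121644, -0.02630196, -0.02122383, -0.06464569, -0.01527083,
       -0.03550445]), 'joint_torque': array([-1.12678819e-03, -5.82372737e+01,  2.93309659e+01,  7.00249270e+00,
        1.23297586e-02, -2.63275814e-05]), 'tcp_pos': array([0.27696882, 0.61555094, 0.19468391]), 'eef_rot': array([-1.79997719e+02,  1.39672385e-03, -2.42266438e+01]), 'contact_force': array([-0.0565958 , -0.41623039, -0.55179452]), 'moment': array([ 0.01316251,  0.01158058, -0.0199932 ]), 'gripper_force': 0.0, 'gripper_width': 0.08775055606545289}
```

View pictures.

View pics/top0.png

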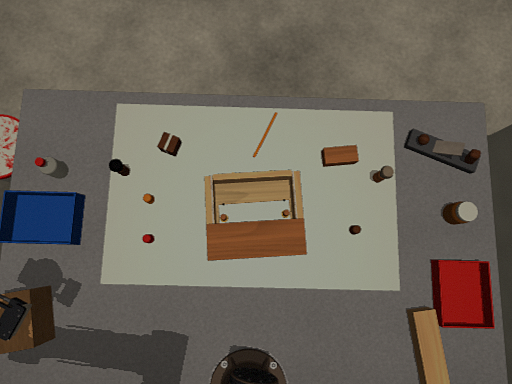

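View pics/side0.png

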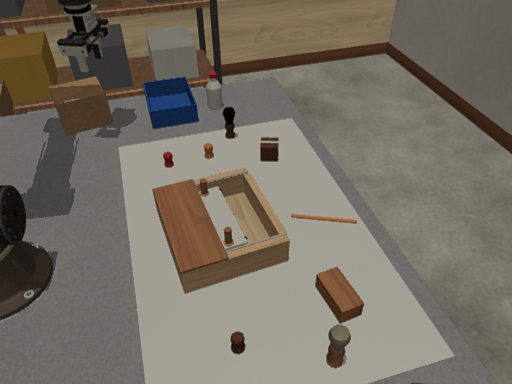

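```bash
cat >> h.py <<'E'
def cloud(c):
    z=c["range_z"];v,u=np.mgrid[:384,:512]
    ray=np.stack([(u-c["cx"])/c["fx"]*z,-(v-c["cy"])/c["fy"]*z,-z],-1)
    return np.array(c["position"])+ray@att(c).T, z>0
E
python3 - <<'E'
from h import *
for n in("top","side"):
    c=r.capture(n);p,ok=cloud(c);hsv=cv2.cvtColor(c["pixels"],cv2.COLOR_RGB2HSV)
    reg=ok&(p[...,0]>.3)&(p[...,0]<.75)&(abs(p[...,1])<.22)
    print(n,'bench z',np.median(p[...,2][ok&(p[...,0]>.4)&(p[...,0]<.8)&(abs(p[...,1])<.45)]))
    m=reg&(p[...,2]>.05)
    print('all',cv2.minAreaRect(p[m][:,:2].astype(np.float32)))
    m=reg&(p[...,2]>.072)&(p[...,2]<.09)&(p[...,0]<.56)
    hue=np.median(hsv[m],0)
    mh=m&(hsv[...,2]<165)&(hsv[...,1]>100)
    k=cv2.morphologyEx(mh.astype(np.uint8),cv2.MORPH_OPEN,np.ones((7,7)))>0
    print('hood',cv2.minAreaRect(p[k][:,:2].astype(np.float32)),np.median(p[k][:,2]),hue)
    w=reg&(p[...,2]>.055)&(p[...,2]<.072)&(hsv[...,1]<40)&(hsv[...,2]>120)
    print('cover',w.sum(),cv2.minAreaRect(p[w][:,:2].astype(np.float32)) if w.sum()>20 else '')
    for q,b in(('kl',p[...,1]>0),('kr',p[...,1]<0)):
        s=reg&b&(p[...,2]>.095); print(q,s.sum(),p[s].mean(0) if s.any() else '')
    s=ok&(p[...,2]>.03)&(abs(p[...,0]-.44)<.04)&(abs(p[...,1]-.325)<.04)
    print('red',s.sum(),p[s].mean(0),p[s].min(0),p[s].max(0))
    s=ok&(p[...,2]>.03)&(abs(p[...,0]-.565)<.04)&(abs(p[...,1]-.325)<.04)
    print('amber',s.sum(),p[s].mean(0))
c=r.capture("top")
im=cv2.resize(c["pixels"][160:270,195:315,::-1],None,fx=6,fy=5.4,interpolation=cv2.INTER_CUBIC);cv2.imwrite("pics/box0.png",im)
E
```

```text
top bench z 0.0022572014006796426
all ((0.5288048386573792, -0.0067270249128341675), (0.27042922377586365, 0.30021876096725464), 5.003439426422119)
hood ((0.449039101600647, -0.012411385774612427), (0.10952860116958618, 0.29705488681793213), 4.55449104309082) 0.08012276290812115 [ 12. 176. 121.]
cover 1145 ((0.5340534448623657, -0.005765318870544434), (0.05750983953475952, 0.21786116063594818), 5.147924900054932)
kl 30 [0.51092628 0.08612812 0.1086324 ]
kr 30 [ 0.52893436 -0.10159653  0.10886382]
red 66 [0.44488883 0.32556638 0.04251245] [0.43213429 0.31357597 0.03524901] [0.45690209 0.33807067 0.04838875]
amber 65 [0.57136538 0.3330281  0.0421699 ]
side bench z 0.0010659842695054933
all ((0.5269994735717773, -0.00709746778011322), (0.26661375164985657, 0.3060460686683655), 4.96385383605957)
hood ((0.4494199752807617, -0.015822604298591614), (0.11208394169807434, 0.30141162872314453), 5.680270671844482) 0.07902007883607631 [ 12. 141. 126.]
cover 1129 ((0.5234801769256592, 0.016737043857574463), (0.1370820701122284, 0.33247265219688416), 29.338577270507812)
kl 48 [0.51174482 0.08314654 0.10518385]
kr 65 [ 0.52961203 -0.10512945  0.10535096]
red 63 [0.44465935 0.3217103  0.03924933] [0.43171634 0.31228142 0.03035334] [0.45745893 0.33701555 0.04532663]
amber 62 [0.57180511 0.32945698 0.03900937]
```

View pics/box0.png

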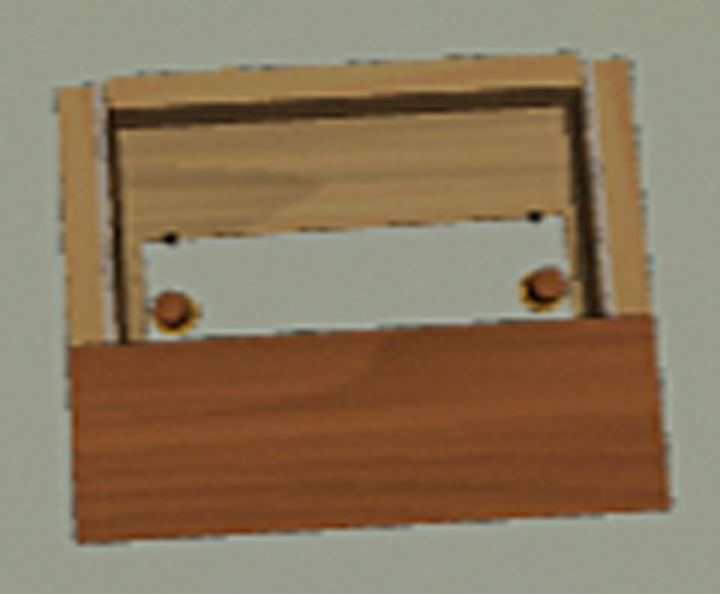

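The top view shows the red handle at pixel (148,238), the amber one at (148,198), and the knobs at (224,217) and (285,213). The box has a yaw of about 5° and the cover is nearly square.

```bash
cat >> h.py <<'E'
O=np.array([.5245,-.007]);TH=5.
def ch(x,y,z): # chest mm -> world m
    c,s=np.cos(np.radians(TH)),np.sin(np.radians(TH))
    return np.array([O[0]+(c*x-s*y)/1e3,O[1]+(s*x+c*y)/1e3,z/1e3])
def plan(targets,start=None):
    s=r.get_state();p0=np.array(s["tcp_pos"]) if start is None else start
    M=R.from_euler('xyz',s["eef_rot"],degrees=True)
    print(s["time_s"],p0,s["eef_rot"])
    for t,yaw in targets:
        T=R.from_euler('xyz',[180,0,yaw],degrees=True)
        print(np.round(M.inv().apply(np.array(t)-p0)/.5,4),np.round((M.inv()*T).as_rotvec(degrees=True)/360,4))
E
python3 - <<'E'
from h import *
plan([((.445,.324,.11),5),((.445,.324,.016),5),((.445,.324,.16),5),(ch(80,30,160),5),(ch(80,30,25),5)])
E
```

```text
1.55 [0.27699182 0.615525   0.19466429] [ 1.79999484e+02 -7.44932836e-04 -2.42271016e+01]
[0.5457 0.3938 0.1693] [ 0.     -0.     -0.0812]
[0.5457 0.3938 0.3573] [ 0.     -0.     -0.0812]
[0.5457 0.3938 0.0693] [ 0.     -0.     -0.0812]
[1.0727 0.8018 0.0693] [ 0.     -0.     -0.0812]
[1.0727 0.8018 0.3393] [ 0.     -0.     -0.0812]
```

jog_arm --travel '[[0.546, 0.394, 0.17], [0.546, 0.394, 0.17], [0.546, 0.394, 0.17], [0.546, 0.394, 0.17], [0.546, 0.394, 0.17], [0.546, 0.394, 0.17], [0.546, 0.394, 0.17], [0.546, 0.394, 0.357], [0.546, 0.394, 0.357], [0.546, 0.394, 0.357]]' --dr '[[0, 0, -0.081], [0, 0, -0.081], [0, 0, -0.081], [0, 0, -0.081], [0, 0, -0.081], [0, 0, -0.081], [0, 0, -0.081], [0, 0, -0.081], [0, 0, -0.081], [0, 0, -0.081]]' --claw '[1, 1, 1, 1, 1, 1, 1, 1, 1, 1]' --newtons 15

```text
time_s: 2.8
tcp_pos: [0.4439, 0.323, 0.0143]
eef_rot: [179.8, 0.2, 5.0]
contact_force: [0.1, 0.1, 0.6]
gripper_width: 0.0879
gripper_force: 0.0
```

jog_arm --travel '[[0, 0, 0], [0, 0, 0], [0, 0, 0], [0, 0, 0], [0, 0, 0], [0, 0, 0], [0, 0, -0.05], [0, 0, -0.15], [0, 0, -0.25], [0, 0, -0.29]]' --dr '[[0, 0, 0], [0, 0, 0], [0, 0, 0], [0, 0, 0], [0, 0, 0], [0, 0, 0], [0, 0, 0], [0, 0, 0], [0, 0, 0], [0, 0, 0]]' --claw '[0.2, 0.2, 0.2, 0.2, 0.2, 0.2, 0.2, 0.2, 0.2, 0.2]' --newtons 15

```text
time_s: 4.05
tcp_pos: [0.4461, 0.3249, 0.1646]
eef_rot: [-179.8, -0.2, 5.0]
contact_force: [-0.4, 0.8, -0.2]
gripper_width: 0.0175
gripper_force: 0.0
```

Run:
```python
from h import *
plan([(ch(80,30,160),5),(ch(80,30,60),5),(ch(80,30,26),5)])
```

```text
4.05 [0.44613655 0.32492281 0.16456958] [-179.81495563   -0.19417241    4.9530635 ]
[0.2587 0.6148 0.008 ] [-0.0005 -0.0005 -0.0001]
[0.2581 0.6154 0.208 ] [-0.0005 -0.0005 -0.0001]
[0.2578 0.6157 0.276 ] [-0.0005 -0.0005 -0.0001]
```

Run:
```python
from h import *
for n in("side","top"):
    c=r.capture(n);p,ok=cloud(c);hsv=cv2.cvtColor(c["pixels"],cv2.COLOR_RGB2HSV)
    m=ok&(hsv[...,1]>150)&((hsv[...,0]<5)|(hsv[...,0]>174))&(p[...,0]>.25)&(p[...,0]<.8)&(p[...,1]>.1)&(p[...,1]<.5)&(hsv[...,2]>60)
    print(n,m.sum(),p[m].mean(0),p[m].min(0),p[m].max(0))
    im=c["pixels"][90:220,110:280,::-1] if n=="side" else c["pixels"][150:270,100:260,::-1]
    cv2.imwrite(f"pics/{n}1.png",cv2.resize(im,None,fx=4,fy=4,interpolation=cv2.INTER_CUBIC))
```

```text
side 108 [0.44519486 0.31912446 0.02730293] [0.43389815 0.31093637 0.00346804] [0.45658027 0.33831048 0.04697044]
top 18 [0.44729867 0.33306354 0.04341923] [0.44104749 0.32763001 0.04015064] [0.45363992 0.33754261 0.04607841]
```

View pics/side1.png

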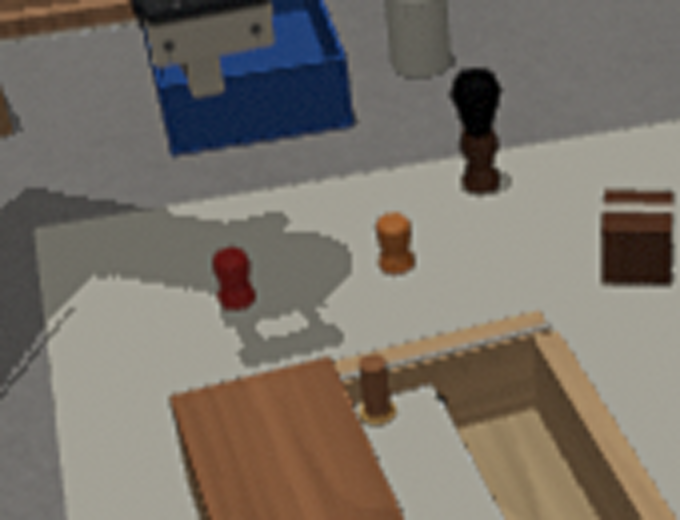

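The handle is still upright at (235,275) in the crop and hasn't moved. The fingers closed too slowly, so the lift came before the grip. I'll retry with more closing time.

jog_arm --travel '[[0, 0, 0], [0, 0, 0], [0, 0, 0], [0, 0, 0], [0, 0, 0], [0, 0, 0.1], [0, 0, 0.2], [0, 0, 0.29], [0, 0, 0.29], [0, 0, 0.29]]' --dr '[[0, 0, 0], [0, 0, 0], [0, 0, 0], [0, 0, 0], [0, 0, 0], [0, 0, 0], [0, 0, 0], [0, 0, 0], [0, 0, 0], [0, 0, 0]]' --claw '[0.6, 0.6, 0.6, 0.6, 0.6, 0.6, 0.6, 0.6, 0.6, 0.6]' --newtons 15

```text
time_s: 5.4
tcp_pos: [0.446, 0.3248, 0.0176]
eef_rot: [-180.0, -0.1, 5.0]
contact_force: [-0.5, 0.8, 0.5]
gripper_width: 0.0523
gripper_force: 0.0
```

jog_arm --travel '[[0, 0, 0], [0, 0, 0], [0, 0, 0], [0, 0, 0], [0, 0, 0], [0, 0, 0], [0, 0, 0], [0, 0, 0], [0, 0, 0], [0, 0, 0]]' --dr '[[0, 0, 0], [0, 0, 0], [0, 0, 0], [0, 0, 0], [0, 0, 0], [0, 0, 0], [0, 0, 0], [0, 0, 0], [0, 0, 0], [0, 0, 0]]' --claw '[0.2, 0.2, 0.2, 0.2, 0.2, 0.2, 0.2, 0.2, 0.2, 0.2]' --newtons 15

```text
time_s: 6.65
tcp_pos: [0.4451, 0.3238, 0.0161]
eef_rot: [180.0, 0.0, 4.9]
contact_force: [0.5, -0.6, -0.0]
gripper_width: 0.0178
gripper_force: 0.0
```

Run:
```python
from h import *
ims=[]
for n,(a,b,d,e) in(("side",(120,210,120,240)),("top",(190,280,90,210))):
    c=r.capture(n)
    p,ok=cloud(c);hsv=cv2.cvtColor(c["pixels"],cv2.COLOR_RGB2HSV)
    m=ok&(hsv[...,1]>150)&((hsv[...,0]<5)|(hsv[...,0]>174))&(p[...,0]>.25)&(p[...,0]<.8)&(p[...,1]>.1)&(p[...,1]<.5)&(hsv[...,2]>60)
    print(n,m.sum(),p[m].mean(0) if m.any() else '')
    ims.append(cv2.resize(c["pixels"][a:b,d:e,::-1],(640,480)[0:2] and (400,300),interpolation=cv2.INTER_CUBIC))
cv2.imwrite("pics/look2.png",np.hstack(ims))
```

```text
side 71 [0.44399032 0.31721868 0.01966578]
top 0
```

View pics/look2.png

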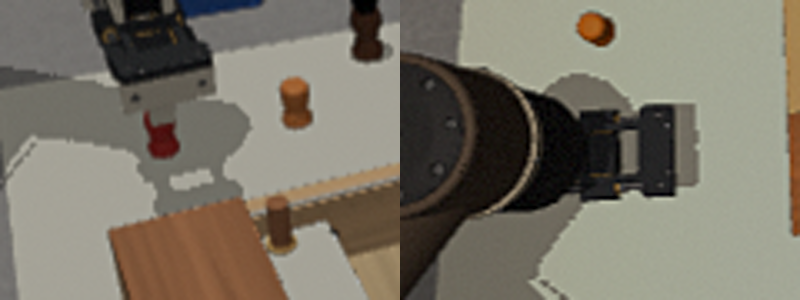

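```bash
cat >> h.py <<'E'
def proj(c,p):
    q=att(c).T@(np.array(p)-np.array(c["position"]))
    return np.array([c["cx"]-c["fx"]*q[0]/q[2],c["cy"]+c["fy"]*q[1]/q[2]])
E
python3 - <<'E'
from h import *
c=r.capture("side");s=r.get_state();t=np.array(s["tcp_pos"])
A,s1=np.array([120,120]),8.
im=cv2.resize(c["pixels"][120:190,120:215,::-1],None,fx=8,fy=8,interpolation=cv2.INTER_CUBIC)
for p,col in((t,(0,255,0)),(t+[0,-.009,0],(0,255,255)),(t+[0,-.009,.047],(255,255,0)),(t+[0,0,.066],(255,0,255))):
    q=(proj(c,p)-A)*8; print(q); cv2.circle(im,(int(q[0]),int(q[1])),5,col,-1)
cv2.imwrite("pics/look3.png",im)
p,ok=cloud(c)
for u,v in((176,155),(172,152),(168,148),(165,150)): print(p[v,u].round(3),c["pixels"][v,u])
E
```

```text
[386.14509935 329.20401521]
[389.55331424 342.74873902]
[371.9403762  241.57156772]
[361.1845731 186.0191764]
[0.474 0.371 0.   ] [113 111 102]
[0.465 0.391 0.   ] [95 92 84]
[0.447 0.235 0.124] [95 91 81]
[0.438 0.231 0.122] [97 93 83]
```

View pics/look3.png

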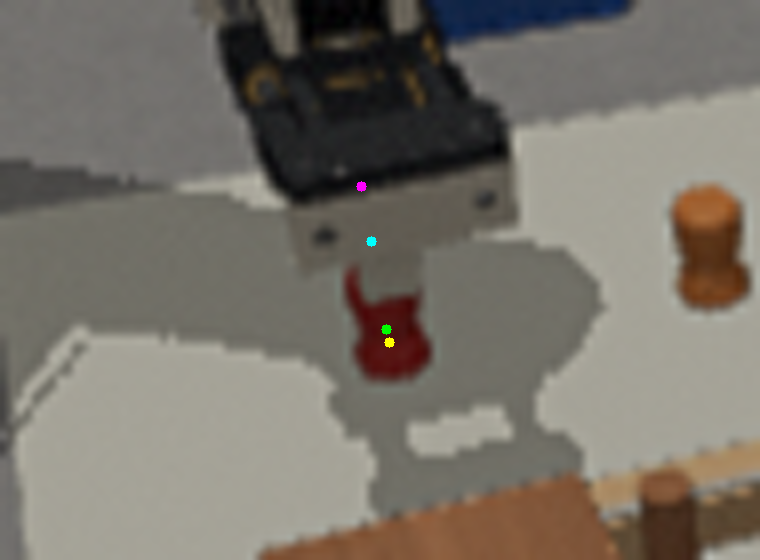

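Run:
```python
from h import *
c=r.capture("side");p,ok=cloud(c)
for v in range(146,160):
    print(v,[tuple((p[v,u]*1000).round().astype(int)) for u in (160,165,168,171,174)])
print(r.get_state())
```

```text
146 [(np.int64(426), np.int64(228), np.int64(140)), (np.int64(439), np.int64(228), np.int64(137)), (np.int64(447), np.int64(231), np.int64(133)), (np.int64(455), np.int64(232), np.int64(131)), (np.int64(464), np.int64(237), np.int64(126))]
147 [(np.int64(426), np.int64(225), np.int64(139)), (np.int64(439), np.int64(233), np.int64(131)), (np.int64(447), np.int64(235), np.int64(127)), (np.int64(455), np.int64(238), np.int64(124)), (np.int64(463), np.int64(232), np.int64(127))]
148 [(np.int64(425), np.int64(230), np.int64(132)), (np.int64(439), np.int64(234), np.int64(127)), (np.int64(447), np.int64(232), np.int64(126)), (np.int64(455), np.int64(238), np.int64(120)), (np.int64(463), np.int64(234), np.int64(121))]
149 [(np.int64(425), np.int64(232), np.int64(128)), (np.int64(438), np.int64(227), np.int64(128)), (np.int64(446), np.int64(238), np.int64(119)), (np.int64(454), np.int64(234), np.int64(120)), (np.int64(462), np.int64(234), np.int64(119))]
150 [(np.int64(424), np.int64(232), np.int64(124)), (np.int64(438), np.int64(233), np.int64(121)), (np.int64(446), np.int64(235), np.int64(1
[... 2205 characters left out ...]
int64(-1))]
{'time_s': 6.85, 'joints': array([ 5.64318289e+01,  1.94820253e+01, -2.76606980e+01,  1.28298111e-03,
       -4.28544315e+01,  3.85038592e+01]), 'qd': array([ 0.00710974,  0.07454932,  0.11305432,  0.01788361, -0.08983775,
       -0.02743086]), 'joint_torque': array([ 2.05994264e-03, -4.87398040e+01,  2.12764335e+01,  5.03078610e+00,
        7.76423444e-02,  1.06761900e-05]), 'tcp_pos': array([0.44512562, 0.32388463, 0.0161759 ]), 'eef_rot': array([-1.79998317e+02, -2.45426419e-03,  4.93662854e+00]), 'contact_force': array([-1.05591674,  0.4058382 , -0.37557786]), 'moment': array([-0.04456702, -0.01793892,  0.06126756]), 'gripper_force': 0.0, 'gripper_width': 0.01762347223142529}
```

The depth data puts the real fingertips at z≈0.050 while the robot reports 0.016. The tips are therefore about 34 mm above the reported TCP, and the fingers closed above the handle. I'll correct for that offset from here.

jog_arm --travel '[[0, 0, 0], [0, 0, 0], [0, 0, 0], [0, 0, 0], [0, 0, 0], [0, 0, 0.02], [0, 0, 0.04], [0, 0, 0.054], [0, 0, 0.066], [0, 0, 0.066]]' --dr '[[0, 0, 0], [0, 0, 0], [0, 0, 0], [0, 0, 0], [0, 0, 0], [0, 0, 0], [0, 0, 0], [0, 0, 0], [0, 0, 0], [0, 0, 0]]' --claw '[0.65, 0.65, 0.65, 0.65, 0.65, 0.65, 0.65, 0.65, 0.65, 0.65]' --newtons 15

```text
time_s: 8.1
tcp_pos: [0.4449, 0.3235, -0.0175]
eef_rot: [179.9, 0.0, 4.9]
contact_force: [-0.8, -0.3, -1.0]
gripper_width: 0.057
gripper_force: 0.0
```

jog_arm --travel '[[0, 0, 0], [0, 0, 0], [0, 0, 0], [0, 0, 0], [0, 0, 0], [0, 0, 0], [0, 0, 0], [0, 0, 0], [0, 0, 0], [0, 0, 0]]' --dr '[[0, 0, 0], [0, 0, 0], [0, 0, 0], [0, 0, 0], [0, 0, 0], [0, 0, 0], [0, 0, 0], [0, 0, 0], [0, 0, 0], [0, 0, 0]]' --claw '[0.2, 0.2, 0.2, 0.2, 0.2, 0.2, 0.2, 0.2, 0.2, 0.2]' --newtons 15

```text
time_s: 9.35
tcp_pos: [0.4453, 0.3241, -0.0167]
eef_rot: [-180.0, -0.0, 4.9]
contact_force: [-0.0, 1.0, 2.7]
gripper_width: 0.0271
gripper_force: 15.0
```

Run:
```python
from h import *
p=np.array([.445,.324,-.017])
plan([(ch(82,30,108),5),(ch(82,30,30),5),(ch(82,30,-7.5),5)],p)
```

```text
9.35 [ 0.445  0.324 -0.017] [-1.79976738e+02 -2.43355071e-02  4.94393355e+00]
[ 0.2654  0.613  -0.2501] [-0.0001 -0.0001 -0.0002]
[ 0.2653  0.613  -0.0941] [-0.0001 -0.0001 -0.0002]
[ 0.2653  0.6131 -0.0191] [-0.0001 -0.0001 -0.0002]
```

jog_arm --travel '[[0, 0, -0.06], [0, 0, -0.16], [0, 0, -0.25], [0.04, 0.09, -0.25], [0.085, 0.195, -0.25], [0.13, 0.3, -0.25], [0.175, 0.405, -0.25], [0.22, 0.51, -0.25], [0.255, 0.59, -0.25], [0.265, 0.613, -0.25]]' --dr '[[0, 0, 0], [0, 0, 0], [0, 0, 0], [0, 0, 0], [0, 0, 0], [0, 0, 0], [0, 0, 0], [0, 0, 0], [0, 0, 0], [0, 0, 0]]' --claw '[0.2, 0.2, 0.2, 0.2, 0.2, 0.2, 0.2, 0.2, 0.2, 0.2]' --newtons 15

```text
time_s: 10.6
tcp_pos: [0.6031, 0.0273, 0.1069]
eef_rot: [180.0, 0.1, 4.7]
contact_force: [-0.1, 0.8, -0.7]
gripper_width: 0.027
gripper_force: 15.0
```

Run:
```python
from h import *
plan([(ch(82,30,108),5),(ch(82,30,-7.5),5)])
c=r.capture("side");p,ok=cloud(c);hsv=cv2.cvtColor(c["pixels"],cv2.COLOR_RGB2HSV)
m=ok&(hsv[...,1]>150)&((hsv[...,0]<5)|(hsv[...,0]>174))&(p[...,0]>.4)&(p[...,0]<.8)&(p[...,1]>-.2)&(p[...,1]<.4)&(hsv[...,2]>60)
print(m.sum(),p[m].mean(0),p[m].min(0),p[m].max(0))
cv2.imwrite("pics/place.png",cv2.resize(c["pixels"][100:300,140:320,::-1],None,fx=3,fy=3,interpolation=cv2.INTER_CUBIC))
```

```text
10.6 [0.60314786 0.02728631 0.10689809] [1.79974182e+02 1.48001020e-01 4.74863730e+00]
[ 0.0013 -0.0054 -0.0022] [ 0.0001  0.0004 -0.0007]
[ 0.0019 -0.0055  0.2288] [ 0.0001  0.0004 -0.0007]
14 [0.59276512 0.01907924 0.12980364] [0.58958306 0.01361614 0.12630622] [0.59775448 0.03138817 0.1340877 ]
```

View pics/place.png

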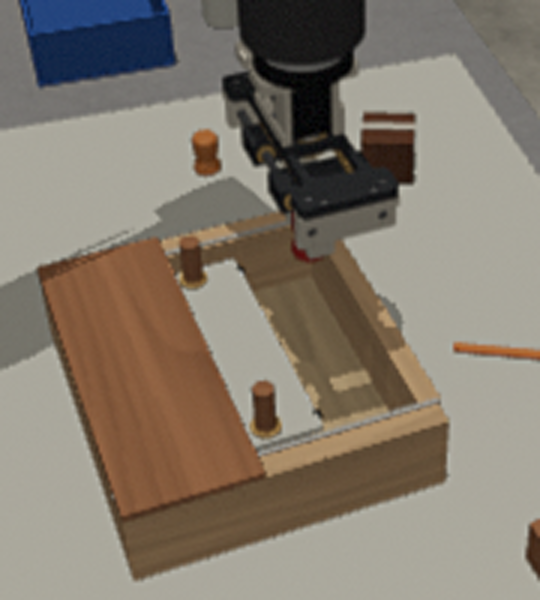

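The red handle is in the grip at (310,245), above the open part of the box. I'll lower it in.

jog_arm --travel '[[0, 0, 0], [0, 0, 0.06], [0, 0, 0.12], [0, 0, 0.17], [0, 0, 0.2], [0, 0, 0.215], [0, 0, 0.223], [0, 0, 0.229], [0, 0, 0.229], [0, 0, 0.229]]' --dr '[[0, 0, 0], [0, 0, 0], [0, 0, 0], [0, 0, 0], [0, 0, 0], [0, 0, 0], [0, 0, 0], [0, 0, 0], [0, 0, 0], [0, 0, 0]]' --claw '[0.2, 0.2, 0.2, 0.2, 0.2, 0.2, 0.2, 0.2, 0.2, 0.2]' --newtons 15

```text
time_s: 11.9
tcp_pos: [0.6038, 0.0299, -0.0059]
eef_rot: [-180.0, -0.0, 4.9]
contact_force: [-0.1, -0.1, -0.5]
gripper_width: 0.0272
gripper_force: 15.0
```

jog_arm --travel '[[0, 0, 0.003], [0, 0, 0.005], [0, 0, 0.005], [0, 0, 0.005], [0, 0, 0.005], [0, 0, 0.005], [0, 0, 0.005], [0, 0, 0.005], [0, 0, 0.005], [0, 0, 0.005]]' --dr '[[0, 0, 0], [0, 0, 0], [0, 0, 0], [0, 0, 0], [0, 0, 0], [0, 0, 0], [0, 0, 0], [0, 0, 0], [0, 0, 0], [0, 0, 0]]' --claw '[0.2, 0.2, 0.2, 0.5, 0.5, 0.5, 0.5, 0.5, 0.5, 0.5]'

```text
time_s: 13.15
tcp_pos: [0.6035, 0.0299, -0.0088]
eef_rot: [180.0, -0.0, 4.9]
contact_force: [0.1, 0.1, 0.0]
gripper_width: 0.0436
gripper_force: 0.0
```

Run:
```python
from h import *
p=np.array([.6038,.0299,-.0085])
# push height: real tip 87mm -> reported 53
plan([(ch(82,30,100),5),(ch(-30,-97,110),5),(ch(-30,-97,56),5),(ch(-24,-97,56),5)],p)
```

```text
13.15 [ 0.6038  0.0299 -0.0085] [ 1.79999542e+02 -9.34946268e-04  4.93626846e+00]
[-0.0004 -0.0003 -0.217 ] [ 0.     -0.     -0.0002]
[-0.2241  0.2539 -0.237 ] [ 0.     -0.     -0.0002]
[-0.2241  0.2539 -0.129 ] [ 0.     -0.     -0.0002]
[-0.2121  0.2539 -0.129 ] [ 0.     -0.     -0.0002]
```

jog_arm --travel '[[0, 0, -0.04], [0, 0, -0.14], [0, 0, -0.24], [-0.06, 0.07, -0.24], [-0.13, 0.14, -0.24], [-0.2, 0.22, -0.24], [-0.23, 0.254, -0.24], [-0.23, 0.254, -0.22], [-0.23, 0.254, -0.15], [-0.23, 0.254, -0.13]]' --dr '[[0, 0, 0], [0, 0, 0], [0, 0, 0], [0, 0, 0], [0, 0, 0], [0, 0, 0], [0, 0, 0], [0, 0, 0], [0, 0, 0], [0, 0, 0]]' --claw '[0.5, 0.5, 0.5, 0, 0, 0, 0, 0, 0, 0]'

```text
time_s: 14.4
tcp_pos: [0.499, -0.1061, 0.0541]
eef_rot: [-180.0, 0.2, 4.9]
contact_force: [-0.3, 0.1, -0.1]
gripper_width: 0.0001
gripper_force: 0.0
```

```bash
cat >> h.py <<'E'
def inv(p):
    c,s=np.cos(np.radians(TH)),np.sin(np.radians(TH)); d=(np.array(p[:2])-O)*1e3
    return np.array([c*d[0]+s*d[1],-s*d[0]+c*d[1]]).round(1)
def knobs():
    for n in("top","side"):
        c=r.capture(n);p,ok=cloud(c);hsv=cv2.cvtColor(c["pixels"],cv2.COLOR_RGB2HSV)
        for q,y in(('L',95),('R',-95)):
            cc=inv_arr(p)
            s=ok&(p[...,2]>.098)&(p[...,2]<.118)&(abs(cc[...,1]-y)<16)&(cc[...,0]>-30)&(cc[...,0]<90)&(hsv[...,1]>80)
            print(n,q,s.sum(),cc[s].mean(0).round(1) if s.any() else '')
def inv_arr(p):
    c,s=np.cos(np.radians(TH)),np.sin(np.radians(TH)); d=(p[...,:2]-O)*1e3
    return np.stack([c*d[...,0]+s*d[...,1],-s*d[...,0]+c*d[...,1]],-1)
E
python3 - <<'E'
from h import *
knobs()
s=r.get_state();print(s["time_s"],inv(s["tcp_pos"]),s["tcp_pos"][2],s["eef_rot"],s["contact_force"])
c=r.capture("side");p,ok=cloud(c);hsv=cv2.cvtColor(c["pixels"],cv2.COLOR_RGB2HSV)
m=ok&(hsv[...,1]>150)&((hsv[...,0]<5)|(hsv[...,0]>174))&(p[...,0]>.4)&(p[...,0]<.8)&(p[...,1]>-.2)&(p[...,1]<.4)&(hsv[...,2]>50)
cc=inv_arr(p)[m];print('red',m.sum(),cc.mean(0),cc.min(0),cc.max(0),p[m][:,2].min(),p[m][:,2].max())
cv2.imwrite("pics/push0.png",cv2.resize(c["pixels"][130:290,140:310,::-1],None,fx=3.5,fy=3.5,interpolation=cv2.INTER_CUBIC))
E
```

```text
top L 0 
top R 0 
side L 0 
side R 0 
14.5 [-33.6 -96.6] 0.05495076042780139 [1.79981705e+02 1.63155398e-01 4.97378454e+00] [ 0.03680992 -0.07748402  0.50914992]
red 140 [79.51000455 21.97658707] [68.71542189 13.53063625] [92.36984442 36.82385827] 0.01123301587965142 0.05454593964668697
```

View pics/push0.png

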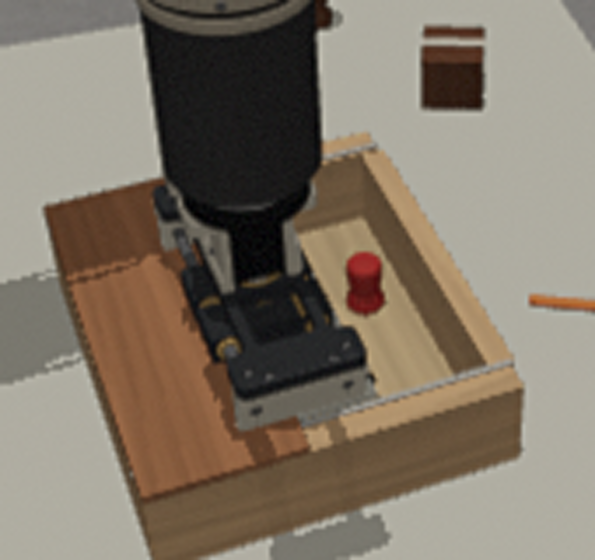

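The red handle stands upright in the open part at crop pixel (365,285). Next I'll feel for the right knob.

jog_arm --travel '[[0.01, 0, 0], [0.014, 0, 0], [0.017, 0, 0], [0.02, 0, 0], [0.022, 0, 0], [0.024, 0, 0], [0.026, 0, 0], [0.028, 0, 0], [0.03, 0, 0], [0.03, 0, 0]]' --dr '[[0, 0, 0], [0, 0, 0], [0, 0, 0], [0, 0, 0], [0, 0, 0], [0, 0, 0], [0, 0, 0], [0, 0, 0], [0, 0, 0], [0, 0, 0]]' --claw '[0, 0, 0, 0, 0, 0, 0, 0, 0, 0]'

```text
time_s: 15.8
tcp_pos: [0.5137, -0.1055, 0.056]
eef_rot: [180.0, 0.1, 4.9]
contact_force: [-4.6, 0.3, 3.5]
gripper_width: 0.0006
gripper_force: 2.5
```

```bash
cat >> h.py <<'E'
def st():
    s=r.get_state();a=np.radians(TH);f=s["contact_force"]
    print(s["time_s"],inv(s["tcp_pos"]),round(s["tcp_pos"][2],4),'yaw',s["eef_rot"][2].round(2),'fx',(f[0]*np.cos(a)+f[1]*np.sin(a)).round(2),np.round(f,1))
E
python3 -c "
from h import *
st()"
```

```text
15.8 [-19.3 -97.2] 0.056 yaw 4.92 fx -4.6 [-4.6  0.3  3.5]
```

jog_arm --travel '[[-0.034, 0, -0.008], [-0.034, -0.1, -0.008], [-0.034, -0.22, -0.008], [-0.034, -0.33, -0.008], [-0.034, -0.384, -0.008], [-0.018, -0.384, -0.008], [-0.01, -0.384, -0.008], [-0.004, -0.384, -0.008], [0.002, -0.384, -0.008], [0.006, -0.384, -0.008]]' --dr '[[0, 0, 0], [0, 0, 0], [0, 0, 0], [0, 0, 0], [0, 0, 0], [0, 0, 0], [0, 0, 0], [0, 0, 0], [0, 0, 0], [0, 0, 0]]' --claw '[0, 0, 0, 0, 0, 0, 0, 0, 0, 0]'

```text
time_s: 17.05
tcp_pos: [0.5008, 0.0863, 0.0601]
eef_rot: [-179.9, 0.0, 4.8]
contact_force: [-6.3, 7.7, 4.0]
gripper_width: 0.0004
gripper_force: 4.1
```

```bash
python3 -c "
from h import *
st();knobs()"
```

```text
17.05 [-15.5  95. ] 0.0601 yaw 4.83 fx -5.63 [-6.3  7.7  4. ]
top L 0 
top R 28 [  3.1 -94.6]
side L 0 
side R 51 [  4.  -98.4]
```

jog_arm --travel '[[-0.036, 0, -0.002], [-0.036, 0.12, -0.002], [-0.036, 0.24, -0.002], [-0.036, 0.35, -0.002], [-0.036, 0.378, -0.002], [-0.03, 0.378, -0.002], [-0.018, 0.378, -0.002], [-0.009, 0.378, -0.002], [0.001, 0.378, -0.002], [0.009, 0.378, -0.002]]' --dr '[[0, 0, 0], [0, 0, 0], [0, 0, 0], [0, 0, 0], [0, 0, 0], [0, 0, 0], [0, 0, 0], [0, 0, 0], [0, 0, 0], [0, 0, 0]]' --claw '[0, 0, 0, 0, 0, 0, 0, 0, 0, 0]'

```text
time_s: 18.4
tcp_pos: [0.5206, -0.1012, 0.0607]
eef_rot: [-180.0, 0.2, 5.0]
contact_force: [-6.0, 1.3, 2.7]
gripper_width: 0.0002
gripper_force: 2.8
```

```bash
python3 -c "
from h import *
st();knobs()"
```

```text
18.4 [-12.1 -93.5] 0.0607 yaw 4.96 fx -5.9 [-6.   1.3  2.7]
top L 0 
top R 0 
side L 0 
side R 0
```

jog_arm --travel '[[-0.034, 0, 0], [-0.034, -0.12, 0], [-0.034, -0.24, 0], [-0.034, -0.35, 0], [-0.034, -0.372, 0], [-0.03, -0.372, 0], [-0.018, -0.372, 0], [-0.009, -0.372, 0], [0.001, -0.372, 0], [0.009, -0.372, 0]]' --dr '[[0, 0, 0], [0, 0, 0], [0, 0, 0], [0, 0, 0], [0, 0, 0], [0, 0, 0], [0, 0, 0], [0, 0, 0], [0, 0, 0], [0, 0, 0]]' --claw '[0, 0, 0, 0, 0, 0, 0, 0, 0, 0]'

```text
time_s: 19.75
tcp_pos: [0.5095, 0.083, 0.0607]
eef_rot: [180.0, 0.1, 4.8]
contact_force: [-5.9, 2.2, 4.5]
gripper_width: 0.0005
gripper_force: 2.9
```

```bash
python3 -c "
from h import *
st();knobs()"
```

```text
19.75 [-7.1 90.9] 0.0607 yaw 4.82 fx -5.66 [-5.9  2.2  4.5]
top L 0 
top R 30 [  6.9 -94.4]
side L 0 
side R 48 [  6.8 -98.6]
```

jog_arm --travel '[[-0.036, 0, 0], [-0.036, 0.12, 0], [-0.036, 0.24, 0], [-0.036, 0.35, 0], [-0.036, 0.374, 0], [-0.022, 0.374, 0], [-0.014, 0.374, 0], [-0.006, 0.374, 0], [0.002, 0.374, 0], [0.008, 0.374, 0]]' --dr '[[0, 0, 0], [0, 0, 0], [0, 0, 0], [0, 0, 0], [0, 0, 0], [0, 0, 0], [0, 0, 0], [0, 0, 0], [0, 0, 0], [0, 0, 0]]' --claw '[0, 0, 0, 0, 0, 0, 0, 0, 0, 0]'

```text
time_s: 21.1
tcp_pos: [0.5288, -0.1013, 0.0607]
eef_rot: [180.0, 0.2, 5.0]
contact_force: [-4.9, -1.5, 3.4]
gripper_width: 0.0006
gripper_force: 2.5
```

```bash
python3 -c "
from h import *
st()"
```

```text
21.1 [ -4.  -94.3] 0.0607 yaw 5.01 fx -4.99 [-4.9 -1.5  3.4]
```

jog_arm --travel '[[-0.03, 0, 0], [-0.03, -0.12, 0], [-0.03, -0.24, 0], [-0.03, -0.35, 0], [-0.03, -0.372, 0], [-0.02, -0.372, 0], [-0.012, -0.372, 0], [-0.004, -0.372, 0], [0.004, -0.372, 0], [0.011, -0.372, 0]]' --dr '[[0, 0, 0], [0, 0, 0], [0, 0, 0], [0, 0, 0], [0, 0, 0], [0, 0, 0], [0, 0, 0], [0, 0, 0], [0, 0, 0], [0, 0, 0]]' --claw '[0, 0, 0, 0, 0, 0, 0, 0, 0, 0]'

```text
time_s: 22.35
tcp_pos: [0.5189, 0.0828, 0.0607]
eef_rot: [180.0, 0.1, 4.8]
contact_force: [-6.1, 3.4, 3.2]
gripper_width: 0.0005
gripper_force: 2.9
```

```bash
python3 -c "
from h import *
st();knobs()"
```

```text
22.35 [ 2.3 89.9] 0.0607 yaw 4.82 fx -5.8 [-6.1  3.4  3.2]
top L 0 
top R 27 [ 14.6 -93.4]
side L 0 
side R 51 [ 15.3 -97.9]
```

jog_arm --travel '[[-0.034, 0, 0], [-0.034, 0.12, 0], [-0.034, 0.24, 0], [-0.034, 0.35, 0], [-0.034, 0.37, 0], [-0.022, 0.37, 0], [-0.014, 0.37, 0], [-0.006, 0.37, 0], [0.003, 0.37, 0], [0.01, 0.37, 0]]' --dr '[[0, 0, 0], [0, 0, 0], [0, 0, 0], [0, 0, 0], [0, 0, 0], [0, 0, 0], [0, 0, 0], [0, 0, 0], [0, 0, 0], [0, 0, 0]]' --claw '[0, 0, 0, 0, 0, 0, 0, 0, 0, 0]'

```text
time_s: 23.7
tcp_pos: [0.5394, -0.0995, 0.0609]
eef_rot: [180.0, 0.2, 5.0]
contact_force: [-6.1, -2.6, 3.6]
gripper_width: 0.0004
gripper_force: 3.1
```

```bash
python3 -c "
from h import *
st()"
```

```text
23.7 [  6.8 -93.5] 0.0609 yaw 5.01 fx -6.31 [-6.1 -2.6  3.6]
```

jog_arm --travel '[[-0.032, 0, 0], [-0.032, -0.12, 0], [-0.032, -0.24, 0], [-0.032, -0.35, 0], [-0.032, -0.372, 0], [-0.022, -0.372, 0], [-0.013, -0.372, 0], [-0.005, -0.372, 0], [0.003, -0.372, 0], [0.01, -0.372, 0]]' --dr '[[0, 0, 0], [0, 0, 0], [0, 0, 0], [0, 0, 0], [0, 0, 0], [0, 0, 0], [0, 0, 0], [0, 0, 0], [0, 0, 0], [0, 0, 0]]' --claw '[0, 0, 0, 0, 0, 0, 0, 0, 0, 0]'

```text
time_s: 24.95
tcp_pos: [0.5287, 0.0846, 0.0606]
eef_rot: [180.0, 0.2, 4.8]
contact_force: [-5.8, 2.6, 2.2]
gripper_width: 0.0005
gripper_force: 2.9
```

```bash
python3 -c "
from h import *
st();knobs()"
```

```text
24.95 [12.2 90.8] 0.0606 yaw 4.81 fx -5.57 [-5.8  2.6  2.2]
top L 0 
top R 30 [ 25.3 -94.4]
side L 0 
side R 49 [ 25.6 -98.5]
```

jog_arm --travel '[[-0.034, 0, 0], [-0.034, 0.12, 0], [-0.034, 0.24, 0], [-0.034, 0.35, 0], [-0.034, 0.37, 0], [-0.024, 0.37, 0], [-0.016, 0.37, 0], [-0.008, 0.37, 0], [0.001, 0.37, 0], [0.008, 0.37, 0]]' --dr '[[0, 0, 0], [0, 0, 0], [0, 0, 0], [0, 0, 0], [0, 0, 0], [0, 0, 0], [0, 0, 0], [0, 0, 0], [0, 0, 0], [0, 0, 0]]' --claw '[0, 0, 0, 0, 0, 0, 0, 0, 0, 0]'

```text
time_s: 26.3
tcp_pos: [0.5484, -0.0977, 0.0609]
eef_rot: [180.0, 0.2, 5.0]
contact_force: [-5.1, -2.5, 3.9]
gripper_width: 0.0007
gripper_force: 2.8
```

```bash
python3 -c "
from h import *
st()"
```

```text
26.3 [ 15.9 -92.5] 0.0609 yaw 5.0 fx -5.31 [-5.1 -2.5  3.9]
```

jog_arm --travel '[[-0.032, 0, 0], [-0.032, -0.12, 0], [-0.032, -0.24, 0], [-0.032, -0.35, 0], [-0.032, -0.372, 0], [-0.022, -0.372, 0], [-0.014, -0.372, 0], [-0.006, -0.372, 0], [0.002, -0.372, 0], [0.009, -0.372, 0]]' --dr '[[0, 0, 0], [0, 0, 0], [0, 0, 0], [0, 0, 0], [0, 0, 0], [0, 0, 0], [0, 0, 0], [0, 0, 0], [0, 0, 0], [0, 0, 0]]' --claw '[0, 0, 0, 0, 0, 0, 0, 0, 0, 0]'

```text
time_s: 27.55
tcp_pos: [0.5371, 0.0863, 0.0606]
eef_rot: [-180.0, 0.2, 4.8]
contact_force: [-6.8, 4.2, 3.4]
gripper_width: 0.0006
gripper_force: 2.9
```

```bash
python3 -c "
from h import *
st();knobs()"
```

```text
27.55 [20.7 91.9] 0.0606 yaw 4.81 fx -6.36 [-6.8  4.2  3.4]
top L 0 
top R 28 [ 34.5 -94.1]
side L 0 
side R 46 [ 35.5 -98.1]
```

jog_arm --travel '[[-0.034, 0, 0], [-0.034, 0.12, 0], [-0.034, 0.24, 0], [-0.034, 0.35, 0], [-0.034, 0.372, 0], [-0.024, 0.372, 0], [-0.016, 0.372, 0], [-0.009, 0.372, 0], [-0.002, 0.372, 0], [0.005, 0.372, 0]]' --dr '[[0, 0, 0], [0, 0, 0], [0, 0, 0], [0, 0, 0], [0, 0, 0], [0, 0, 0], [0, 0, 0], [0, 0, 0], [0, 0, 0], [0, 0, 0]]' --claw '[0, 0, 0, 0, 0, 0, 0, 0, 0, 0]'

```text
time_s: 28.9
tcp_pos: [0.5552, -0.0972, 0.0608]
eef_rot: [180.0, 0.2, 5.0]
contact_force: [-5.4, 0.1, 3.6]
gripper_width: 0.0005
gripper_force: 2.6
```

```bash
python3 -c "
from h import *
st()"
```

```text
28.9 [ 22.7 -92.5] 0.0608 yaw 4.98 fx -5.39 [-5.4  0.1  3.6]
```

jog_arm --travel '[[-0.03, 0, 0], [-0.03, -0.12, 0], [-0.03, -0.24, 0], [-0.03, -0.35, 0], [-0.03, -0.372, 0], [-0.02, -0.372, 0], [-0.013, -0.372, 0], [-0.007, -0.372, 0], [-0.001, -0.372, 0], [0.006, -0.372, 0]]' --dr '[[0, 0, 0], [0, 0, 0], [0, 0, 0], [0, 0, 0], [0, 0, 0], [0, 0, 0], [0, 0, 0], [0, 0, 0], [0, 0, 0], [0, 0, 0]]' --claw '[0, 0, 0, 0, 0, 0, 0, 0, 0, 0]'

```text
time_s: 30.15
tcp_pos: [0.5426, 0.0869, 0.0608]
eef_rot: [-180.0, 0.1, 4.8]
contact_force: [-7.1, 1.7, 3.4]
gripper_width: 0.0009
gripper_force: 2.9
```

```bash
python3 -c "
from h import *
st();knobs()"
```

```text
30.15 [26.2 92. ] 0.0608 yaw 4.83 fx -6.94 [-7.1  1.7  3.4]
top L 0 
top R 29 [ 40.7 -94.8]
side L 0 
side R 53 [ 41.8 -98.5]
```

jog_arm --travel '[[-0.032, 0, 0], [-0.032, 0.12, 0], [-0.032, 0.24, 0], [-0.032, 0.35, 0], [-0.032, 0.372, 0], [-0.022, 0.372, 0], [-0.015, 0.372, 0], [-0.009, 0.372, 0], [-0.002, 0.372, 0], [0.004, 0.372, 0]]' --dr '[[0, 0, 0], [0, 0, 0], [0, 0, 0], [0, 0, 0], [0, 0, 0], [0, 0, 0], [0, 0, 0], [0, 0, 0], [0, 0, 0], [0, 0, 0]]' --claw '[0, 0, 0, 0, 0, 0, 0, 0, 0, 0]'

```text
time_s: 31.5
tcp_pos: [0.5602, -0.0968, 0.0607]
eef_rot: [-180.0, 0.2, 5.0]
contact_force: [-4.7, 0.2, 3.1]
gripper_width: 0.0004
gripper_force: 2.5
```

```bash
python3 -c "
from h import *
st()"
```

```text
31.5 [ 27.7 -92.5] 0.0607 yaw 4.97 fx -4.65 [-4.7  0.2  3.1]
```

jog_arm --travel '[[-0.03, 0, 0], [-0.03, -0.12, 0], [-0.03, -0.24, 0], [-0.03, -0.35, 0], [-0.03, -0.372, 0], [-0.018, -0.372, 0], [-0.012, -0.372, 0], [-0.006, -0.372, 0], [0, -0.372, 0], [0.005, -0.372, 0]]' --dr '[[0, 0, 0], [0, 0, 0], [0, 0, 0], [0, 0, 0], [0, 0, 0], [0, 0, 0], [0, 0, 0], [0, 0, 0], [0, 0, 0], [0, 0, 0]]' --claw '[0, 0, 0, 0, 0, 0, 0, 0, 0, 0]'

```text
time_s: 32.75
tcp_pos: [0.5471, 0.0873, 0.0608]
eef_rot: [180.0, 0.1, 4.8]
contact_force: [-6.0, 2.2, 4.4]
gripper_width: 0.0003
gripper_force: 2.8
```

```bash
python3 -c "
from h import *
st();knobs()"
```

```text
32.75 [30.8 92. ] 0.0608 yaw 4.83 fx -5.75 [-6.   2.2  4.4]
top L 0 
top R 28 [ 46.5 -94.9]
side L 0 
side R 52 [ 46.6 -98.4]
```

jog_arm --travel '[[-0.03, 0, 0], [-0.03, 0.12, 0], [-0.03, 0.24, 0], [-0.03, 0.35, 0], [-0.03, 0.372, 0], [-0.021, 0.372, 0], [-0.015, 0.372, 0], [-0.009, 0.372, 0], [-0.003, 0.372, 0], [0.003, 0.372, 0]]' --dr '[[0, 0, 0], [0, 0, 0], [0, 0, 0], [0, 0, 0], [0, 0, 0], [0, 0, 0], [0, 0, 0], [0, 0, 0], [0, 0, 0], [0, 0, 0]]' --claw '[0, 0, 0, 0, 0, 0, 0, 0, 0, 0]'

```text
time_s: 34.1
tcp_pos: [0.5641, -0.0964, 0.0607]
eef_rot: [-180.0, 0.2, 5.0]
contact_force: [-5.3, 0.3, 1.7]
gripper_width: 0.0007
gripper_force: 2.4
```

```bash
python3 -c "
from h import *
st()"
```

```text
34.1 [ 31.7 -92.5] 0.0607 yaw 4.97 fx -5.3 [-5.3  0.3  1.7]
```

jog_arm --travel '[[-0.029, 0, 0], [-0.029, -0.12, 0], [-0.029, -0.24, 0], [-0.029, -0.35, 0], [-0.029, -0.372, 0], [-0.018, -0.372, 0], [-0.012, -0.372, 0], [-0.006, -0.372, 0], [0, -0.372, 0], [0.005, -0.372, 0]]' --dr '[[0, 0, 0], [0, 0, 0], [0, 0, 0], [0, 0, 0], [0, 0, 0], [0, 0, 0], [0, 0, 0], [0, 0, 0], [0, 0, 0], [0, 0, 0]]' --claw '[0, 0, 0, 0, 0, 0, 0, 0, 0, 0]'

```text
time_s: 35.35
tcp_pos: [0.5511, 0.0877, 0.0608]
eef_rot: [180.0, 0.1, 4.8]
contact_force: [-5.9, 2.0, 4.2]
gripper_width: 0.0008
gripper_force: 2.8
```

```bash
python3 -c "
from h import *
st();knobs()"
```

```text
35.35 [34.8 92. ] 0.0608 yaw 4.84 fx -5.71 [-5.9  2.   4.2]
top L 0 
top R 28 [ 49.7 -94.6]
side L 0 
side R 51 [ 49.9 -98.8]
```

jog_arm --travel '[[-0.03, 0, 0], [-0.03, 0.12, 0], [-0.03, 0.24, 0], [-0.03, 0.35, 0], [-0.03, 0.372, 0], [-0.021, 0.372, 0], [-0.015, 0.372, 0], [-0.009, 0.372, 0], [-0.003, 0.372, 0], [0.003, 0.372, 0]]' --dr '[[0, 0, 0], [0, 0, 0], [0, 0, 0], [0, 0, 0], [0, 0, 0], [0, 0, 0], [0, 0, 0], [0, 0, 0], [0, 0, 0], [0, 0, 0]]' --claw '[0, 0, 0, 0, 0, 0, 0, 0, 0, 0]'

```text
time_s: 36.7
tcp_pos: [0.5682, -0.096, 0.0607]
eef_rot: [-180.0, 0.2, 5.0]
contact_force: [-5.3, -0.3, 3.1]
gripper_width: 0.0006
gripper_force: 2.4
```

```bash
python3 -c "
from h import *
st()"
```

```text
36.7 [ 35.8 -92.5] 0.0607 yaw 4.97 fx -5.27 [-5.3 -0.3  3.1]
```

jog_arm --travel '[[-0.029, 0, 0], [-0.029, -0.12, 0], [-0.029, -0.24, 0], [-0.029, -0.35, 0], [-0.029, -0.372, 0], [-0.018, -0.372, 0], [-0.012, -0.372, 0], [-0.007, -0.372, 0], [-0.002, -0.372, 0], [0.003, -0.372, 0]]' --dr '[[0, 0, 0], [0, 0, 0], [0, 0, 0], [0, 0, 0], [0, 0, 0], [0, 0, 0], [0, 0, 0], [0, 0, 0], [0, 0, 0], [0, 0, 0]]' --claw '[0, 0, 0, 0, 0, 0, 0, 0, 0, 0]'

```text
time_s: 37.95
tcp_pos: [0.554, 0.0879, 0.0608]
eef_rot: [180.0, 0.1, 4.8]
contact_force: [-6.1, 1.6, 3.0]
gripper_width: 0.0008
gripper_force: 2.8
```

```bash
python3 -c "
from h import *
st();knobs()"
```

```text
37.95 [37.7 92. ] 0.0608 yaw 4.84 fx -5.95 [-6.1  1.6  3. ]
top L 0 
top R 27 [ 53.6 -94. ]
side L 0 
side R 51 [ 54.3 -98.6]
```

jog_arm --travel '[[-0.029, 0, 0], [-0.029, 0.12, 0], [-0.029, 0.24, 0], [-0.029, 0.35, 0], [-0.029, 0.372, 0], [-0.019, 0.372, 0], [-0.014, 0.372, 0], [-0.009, 0.372, 0], [-0.003, 0.372, 0], [0.002, 0.372, 0]]' --dr '[[0, 0, 0], [0, 0, 0], [0, 0, 0], [0, 0, 0], [0, 0, 0], [0, 0, 0], [0, 0, 0], [0, 0, 0], [0, 0, 0], [0, 0, 0]]' --claw '[0, 0, 0, 0, 0, 0, 0, 0, 0, 0]'

```text
time_s: 39.3
tcp_pos: [0.5707, -0.0958, 0.0607]
eef_rot: [-180.0, 0.2, 5.0]
contact_force: [-5.8, 0.4, 2.4]
gripper_width: 0.0005
gripper_force: 2.3
```

```bash
python3 -c "
from h import *
st()"
```

```text
39.3 [ 38.3 -92.5] 0.0607 yaw 4.96 fx -5.75 [-5.8  0.4  2.4]
```

jog_arm --travel '[[-0.028, 0, 0], [-0.028, -0.12, 0], [-0.028, -0.24, 0], [-0.028, -0.35, 0], [-0.028, -0.372, 0], [-0.016, -0.372, 0], [-0.011, -0.372, 0], [-0.006, -0.372, 0], [-0.001, -0.372, 0], [0.003, -0.372, 0]]' --dr '[[0, 0, 0], [0, 0, 0], [0, 0, 0], [0, 0, 0], [0, 0, 0], [0, 0, 0], [0, 0, 0], [0, 0, 0], [0, 0, 0], [0, 0, 0]]' --claw '[0, 0, 0, 0, 0, 0, 0, 0, 0, 0]'

```text
time_s: 40.55
tcp_pos: [0.5565, 0.0881, 0.0608]
eef_rot: [180.0, 0.1, 4.9]
contact_force: [-5.2, 1.4, 3.2]
gripper_width: 0.0006
gripper_force: 2.7
```

```bash
python3 -c "
from h import *
st();knobs()"
```

```text
40.55 [40.2 92. ] 0.0608 yaw 4.85 fx -5.06 [-5.2  1.4  3.2]
top L 0 
top R 29 [ 56.  -94.2]
side L 0 
side R 50 [ 56.6 -98.4]
```

jog_arm --travel '[[-0.029, 0, 0], [-0.029, 0.12, 0], [-0.029, 0.24, 0], [-0.029, 0.35, 0], [-0.029, 0.372, 0], [-0.019, 0.372, 0], [-0.014, 0.372, 0], [-0.009, 0.372, 0], [-0.003, 0.372, 0], [0.002, 0.372, 0]]' --dr '[[0, 0, 0], [0, 0, 0], [0, 0, 0], [0, 0, 0], [0, 0, 0], [0, 0, 0], [0, 0, 0], [0, 0, 0], [0, 0, 0], [0, 0, 0]]' --claw '[0, 0, 0, 0, 0, 0, 0, 0, 0, 0]'

```text
time_s: 41.9
tcp_pos: [0.5732, -0.0956, 0.0607]
eef_rot: [-180.0, 0.2, 5.0]
contact_force: [-4.8, 1.0, 1.8]
gripper_width: 0.0004
gripper_force: 2.3
```

```bash
python3 -c "
from h import *
st()"
```

```text
41.9 [ 40.8 -92.5] 0.0607 yaw 4.96 fx -4.72 [-4.8  1.   1.8]
```

jog_arm --travel '[[-0.028, 0, 0], [-0.028, -0.12, 0], [-0.028, -0.24, 0], [-0.028, -0.35, 0], [-0.028, -0.372, 0], [-0.016, -0.372, 0], [-0.011, -0.372, 0], [-0.006, -0.372, 0], [-0.001, -0.372, 0], [0.003, -0.372, 0]]' --dr '[[0, 0, 0], [0, 0, 0], [0, 0, 0], [0, 0, 0], [0, 0, 0], [0, 0, 0], [0, 0, 0], [0, 0, 0], [0, 0, 0], [0, 0, 0]]' --claw '[0, 0, 0, 0, 0, 0, 0, 0, 0, 0]'

```text
time_s: 43.15
tcp_pos: [0.559, 0.0883, 0.0608]
eef_rot: [180.0, 0.1, 4.8]
contact_force: [-6.8, 1.6, 3.5]
gripper_width: 0.0004
gripper_force: 2.7
```

```bash
python3 -c "
from h import *
st();knobs()"
```

```text
43.15 [42.7 91.9] 0.0608 yaw 4.84 fx -6.64 [-6.8  1.6  3.5]
top L 0 
top R 28 [ 58.8 -94.6]
side L 0 
side R 52 [ 59.3 -98.5]
```

jog_arm --travel '[[-0.028, 0, 0], [-0.028, 0.12, 0], [-0.028, 0.24, 0], [-0.028, 0.35, 0], [-0.028, 0.372, 0], [-0.018, 0.372, 0], [-0.013, 0.372, 0], [-0.008, 0.372, 0], [-0.003, 0.372, 0], [0.002, 0.372, 0]]' --dr '[[0, 0, 0], [0, 0, 0], [0, 0, 0], [0, 0, 0], [0, 0, 0], [0, 0, 0], [0, 0, 0], [0, 0, 0], [0, 0, 0], [0, 0, 0]]' --claw '[0, 0, 0, 0, 0, 0, 0, 0, 0, 0]'

```text
time_s: 44.5
tcp_pos: [0.5756, -0.0954, 0.0607]
eef_rot: [-180.0, 0.2, 5.0]
contact_force: [-4.8, 0.5, 1.6]
gripper_width: 0.0006
gripper_force: 2.3
```

```bash
python3 -c "
from h import *
st()"
```

```text
44.5 [ 43.2 -92.5] 0.0607 yaw 4.96 fx -4.71 [-4.8  0.5  1.6]
```

jog_arm --travel '[[-0.028, 0, 0], [-0.028, -0.12, 0], [-0.028, -0.24, 0], [-0.028, -0.35, 0], [-0.028, -0.372, 0], [-0.015, -0.372, 0], [-0.01, -0.372, 0], [-0.005, -0.372, 0], [-0.001, -0.372, 0], [0.003, -0.372, 0]]' --dr '[[0, 0, 0], [0, 0, 0], [0, 0, 0], [0, 0, 0], [0, 0, 0], [0, 0, 0], [0, 0, 0], [0, 0, 0], [0, 0, 0], [0, 0, 0]]' --claw '[0, 0, 0, 0, 0, 0, 0, 0, 0, 0]'

```text
time_s: 45.75
tcp_pos: [0.5615, 0.0886, 0.0608]
eef_rot: [180.0, 0.1, 4.8]
contact_force: [-5.6, 1.6, 2.6]
gripper_width: 0.0004
gripper_force: 2.7
```

```bash
python3 -c "
from h import *
st();knobs()"
```

```text
45.75 [45.2 92. ] 0.0608 yaw 4.84 fx -5.4 [-5.6  1.6  2.6]
top L 0 
top R 27 [ 61.5 -94.6]
side L 0 
side R 53 [ 61.9 -98.4]
```

jog_arm --travel '[[-0.028, 0, 0], [-0.028, 0.12, 0], [-0.028, 0.24, 0], [-0.028, 0.35, 0], [-0.028, 0.372, 0], [-0.018, 0.372, 0], [-0.013, 0.372, 0], [-0.008, 0.372, 0], [-0.003, 0.372, 0], [0.001, 0.372, 0]]' --dr '[[0, 0, 0], [0, 0, 0], [0, 0, 0], [0, 0, 0], [0, 0, 0], [0, 0, 0], [0, 0, 0], [0, 0, 0], [0, 0, 0], [0, 0, 0]]' --claw '[0, 0, 0, 0, 0, 0, 0, 0, 0, 0]'

```text
time_s: 47.1
tcp_pos: [0.5777, -0.0952, 0.0607]
eef_rot: [-180.0, 0.2, 5.0]
contact_force: [-5.6, 0.6, 2.0]
gripper_width: 0.0003
gripper_force: 2.3
```

```bash
python3 -c "
from h import *
st()"
```

```text
47.1 [ 45.3 -92.5] 0.0607 yaw 4.96 fx -5.52 [-5.6  0.6  2. ]
```

jog_arm --travel '[[-0.026, 0, 0], [-0.026, -0.12, 0], [-0.026, -0.24, 0], [-0.026, -0.35, 0], [-0.026, -0.372, 0], [-0.014, -0.372, 0], [-0.009, -0.372, 0], [-0.005, -0.372, 0], [-0.001, -0.372, 0], [0.002, -0.372, 0]]' --dr '[[0, 0, 0], [0, 0, 0], [0, 0, 0], [0, 0, 0], [0, 0, 0], [0, 0, 0], [0, 0, 0], [0, 0, 0], [0, 0, 0], [0, 0, 0]]' --claw '[0, 0, 0, 0, 0, 0, 0, 0, 0, 0]'

```text
time_s: 48.35
tcp_pos: [0.563, 0.0886, 0.0609]
eef_rot: [180.0, 0.1, 4.8]
contact_force: [-5.6, 1.1, 3.8]
gripper_width: 0.0005
gripper_force: 2.6
```

```bash
python3 -c "
from h import *
st();knobs()"
```

```text
48.35 [46.7 91.9] 0.0609 yaw 4.85 fx -5.45 [-5.6  1.1  3.8]
top L 0 
top R 28 [ 62.9 -94.1]
side L 0 
side R 51 [ 63.7 -98.4]
```

jog_arm --travel '[[-0.028, 0, 0], [-0.028, 0.12, 0], [-0.028, 0.24, 0], [-0.028, 0.35, 0], [-0.028, 0.372, 0], [-0.018, 0.372, 0], [-0.012, 0.372, 0], [-0.007, 0.372, 0], [-0.002, 0.372, 0], [0.0015, 0.372, 0]]' --dr '[[0, 0, 0], [0, 0, 0], [0, 0, 0], [0, 0, 0], [0, 0, 0], [0, 0, 0], [0, 0, 0], [0, 0, 0], [0, 0, 0], [0, 0, 0]]' --claw '[0, 0, 0, 0, 0, 0, 0, 0, 0, 0]'

```text
time_s: 49.7
tcp_pos: [0.5796, -0.0951, 0.0607]
eef_rot: [-180.0, 0.2, 5.0]
contact_force: [-5.2, 0.6, 1.8]
gripper_width: 0.0003
gripper_force: 2.2
```

```bash
python3 -c "
from h import *
st()"
```

```text
49.7 [ 47.2 -92.5] 0.0607 yaw 4.96 fx -5.15 [-5.2  0.6  1.8]
```

jog_arm --travel '[[-0.026, 0, 0], [-0.026, -0.12, 0], [-0.026, -0.24, 0], [-0.026, -0.35, 0], [-0.026, -0.372, 0], [-0.014, -0.372, 0], [-0.009, -0.372, 0], [-0.005, -0.372, 0], [-0.001, -0.372, 0], [0.003, -0.372, 0]]' --dr '[[0, 0, 0], [0, 0, 0], [0, 0, 0], [0, 0, 0], [0, 0, 0], [0, 0, 0], [0, 0, 0], [0, 0, 0], [0, 0, 0], [0, 0, 0]]' --claw '[0, 0, 0, 0, 0, 0, 0, 0, 0, 0]'

```text
time_s: 50.95
tcp_pos: [0.5647, 0.0887, 0.0607]
eef_rot: [180.0, 0.2, 4.8]
contact_force: [-9.7, 4.1, 6.8]
gripper_width: 0.0003
gripper_force: 5.1
```

```bash
python3 -c "
from h import *
st();knobs()"
```

```text
50.95 [48.4 91.9] 0.0607 yaw 4.84 fx -9.31 [-9.7  4.1  6.8]
top L 0 
top R 29 [ 65.2 -94.5]
side L 0 
side R 50 [ 66.2 -98.3]
```

jog_arm --travel '[[-0.028, 0, 0], [-0.028, 0.12, 0], [-0.028, 0.24, 0], [-0.028, 0.35, 0], [-0.028, 0.372, 0], [-0.017, 0.372, 0], [-0.012, 0.372, 0], [-0.007, 0.372, 0], [-0.003, 0.372, 0], [0.0, 0.372, 0]]' --dr '[[0, 0, 0], [0, 0, 0], [0, 0, 0], [0, 0, 0], [0, 0, 0], [0, 0, 0], [0, 0, 0], [0, 0, 0], [0, 0, 0], [0, 0, 0]]' --claw '[0, 0, 0, 0, 0, 0, 0, 0, 0, 0]'

```text
time_s: 52.3
tcp_pos: [0.581, -0.0949, 0.0607]
eef_rot: [-180.0, 0.2, 5.0]
contact_force: [-6.5, 0.5, 1.6]
gripper_width: 0.0003
gripper_force: 2.4
```

```bash
python3 -c "
from h import *
st()"
```

```text
52.3 [ 48.7 -92.5] 0.0607 yaw 4.96 fx -6.45 [-6.5  0.5  1.6]
```

jog_arm --travel '[[0.0015, 0, 0], [-0.02, 0, 0], [-0.026, -0.12, 0], [-0.026, -0.24, 0], [-0.026, -0.35, 0], [-0.026, -0.372, 0], [-0.012, -0.372, 0], [-0.007, -0.372, 0], [-0.003, -0.372, 0], [0.0005, -0.372, 0]]' --dr '[[0, 0, 0], [0, 0, 0], [0, 0, 0], [0, 0, 0], [0, 0, 0], [0, 0, 0], [0, 0, 0], [0, 0, 0], [0, 0, 0], [0, 0, 0]]' --claw '[0, 0, 0, 0, 0, 0, 0, 0, 0, 0]'

```text
time_s: 53.55
tcp_pos: [0.5647, 0.0886, 0.0606]
eef_rot: [180.0, 0.2, 4.8]
contact_force: [-11.0, 4.5, 7.6]
gripper_width: 0.0006
gripper_force: 5.5
```

```bash
python3 -c "
from h import *
st();knobs()"
```

```text
53.55 [48.4 91.7] 0.0606 yaw 4.81 fx -10.59 [-11.    4.5   7.6]
top L 0 
top R 28 [ 65.9 -94.3]
side L 0 
side R 52 [ 67.  -98.4]
```

jog_arm --travel '[[-0.026, 0, 0], [-0.026, 0.12, 0], [-0.026, 0.24, 0], [-0.026, 0.35, 0], [-0.026, 0.372, 0], [-0.013, 0.372, 0], [-0.009, 0.372, 0], [-0.005, 0.372, 0], [-0.002, 0.372, 0], [0.001, 0.372, 0]]' --dr '[[0, 0, 0], [0, 0, 0], [0, 0, 0], [0, 0, 0], [0, 0, 0], [0, 0, 0], [0, 0, 0], [0, 0, 0], [0, 0, 0], [0, 0, 0]]' --claw '[0, 0, 0, 0, 0, 0, 0, 0, 0, 0]'

```text
time_s: 54.9
tcp_pos: [0.5814, -0.095, 0.0607]
eef_rot: [-180.0, 0.2, 5.0]
contact_force: [-7.1, 0.6, 3.0]
gripper_width: 0.0
gripper_force: 3.2
```

```bash
python3 -c "
from h import *
st()"
```

```text
54.9 [ 49.  -92.6] 0.0607 yaw 4.96 fx -6.97 [-7.1  0.6  3. ]
```

jog_arm --travel '[[-0.03, 0, 0], [-0.03, 0, -0.06], [-0.05, 0, -0.15], [-0.1, 0.04, -0.25], [-0.15, 0.12, -0.3], [-0.18, 0.22, -0.3], [-0.2, 0.32, -0.3], [-0.2, 0.4, -0.3], [-0.2, 0.4, -0.3], [-0.2, 0.4, -0.3]]' --dr '[[0, 0, 0], [0, 0, 0], [0, 0, 0], [0, 0, 0], [0, 0, 0], [0, 0, 0], [0, 0, 0], [0, 0, 0], [0, 0, 0], [0, 0, 0]]' --claw '[0, 0, 0, 0, 0, 0, 0, 0, 0, 0]'

```text
time_s: 56.15
tcp_pos: [0.5003, -0.303, 0.2111]
eef_rot: [-180.0, -0.0, 4.9]
contact_force: [0.0, -0.3, 0.2]
gripper_width: 0.0004
gripper_force: 0.0
```

Run:
```python
from h import *
st();knobs()
c=r.capture("side");cv2.imwrite("pics/end.png",cv2.resize(c["pixels"][100:320,130:350,::-1],None,fx=2.7,fy=2.7,interpolation=cv2.INTER_CUBIC))
```

```text
56.15 [ -49.9 -292.8] 0.2111 yaw 4.9 fx 0.0 [ 0.  -0.3  0.2]
top L 25 [66.9 94.1]
top R 0 
side L 0 
side R 6 [ 73.5 -96.2]
```

View pics/end.png

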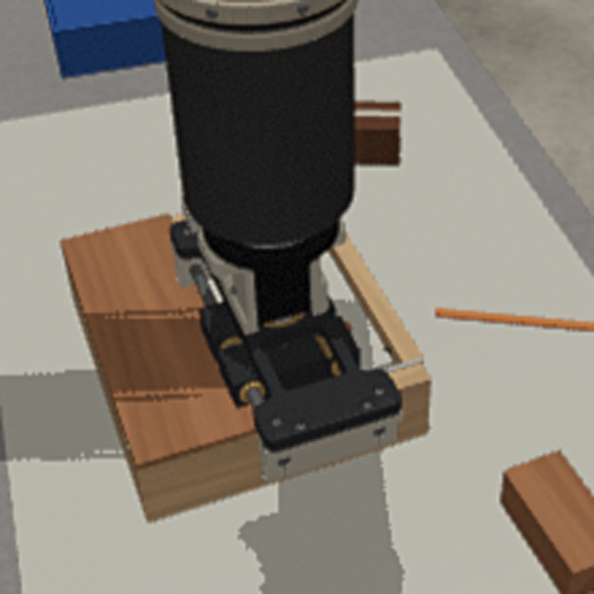

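The arm still hides the knobs, so I'll move it clear for one more look.

jog_arm --travel '[[-0.05, 0.1, -0.05], [-0.1, 0.2, -0.1], [-0.16, 0.3, -0.1], [-0.22, 0.38, -0.1], [-0.24, 0.44, -0.1], [-0.24, 0.44, -0.1], [-0.24, 0.44, -0.1], [-0.24, 0.44, -0.1], [-0.24, 0.44, -0.1], [-0.24, 0.44, -0.1]]' --dr '[[0, 0, 0], [0, 0, 0], [0, 0, 0], [0, 0, 0], [0, 0, 0], [0, 0, 0], [0, 0, 0], [0, 0, 0], [0, 0, 0], [0, 0, 0]]' --claw '[0, 0, 0, 0, 0, 0, 0, 0, 0, 0]'

```text
time_s: 57.55
tcp_pos: [0.4005, -0.5322, 0.2614]
eef_rot: [180.0, -0.0, 5.0]
contact_force: [-0.7, 1.0, -0.6]
gripper_width: 0.0006
gripper_force: 0.0
```

Run:
```python
from h import *
st();knobs()
c=r.capture("top");cv2.imwrite("pics/end2.png",cv2.resize(c["pixels"][155:265,195:315,::-1],None,fx=6,fy=5.4,interpolation=cv2.INTER_CUBIC))
p,ok=cloud(c);cc=inv_arr(p);hsv=cv2.cvtColor(c["pixels"],cv2.COLOR_RGB2HSV)
w=ok&(p[...,2]>.05)&(p[...,2]<.074)&(hsv[...,1]<40)&(hsv[...,2]>110)&(abs(cc[...,1])<105)&(cc[...,0]>-20)&(cc[...,0]<130)
for y in range(-95,96,19):
    s=w&(abs(cc[...,1]-y)<8); print(y,cc[s][:,0].max().round(1),cc[s][:,0].min().round(1))
```

```text
57.55 [-169.3 -512.4] 0.2614 yaw 4.98 fx -0.59 [-0.7  1.  -0.6]
top L 26 [66.8 94.3]
top R 27 [ 66.1 -94.2]
side L 8 [73.3 94.1]
side R 48 [ 67.  -98.4]
-95 108.7 -18.4
-76 109.7 -18.9
-57 108.6 -18.5
-38 110.0 -17.5
-19 109.8 -19.1
0 108.8 -18.4
19 110.4 -17.2
38 108.4 -18.9
57 109.4 -17.8
76 110.0 -18.7
95 108.5 -18.5
```

View pics/end2.png

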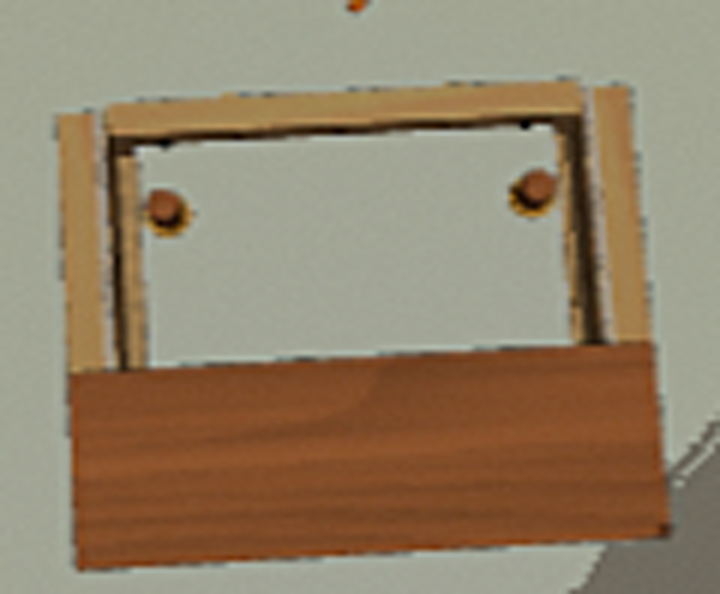

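Both ends look home. The top view shows the front edge straight and against the wall, with the bumpers at (165,142) and (525,125). The knobs are level, and the last pushes moved neither end further.

```bash
python3 -c "
from h import *
print(r.close_job())"
```

```text
the job is handed in; nothing more can be done
None
```

The red handle stands in the box, and by the last camera view the cover is fully home and square against the far wall. I handed the job in at about 58 s; no verdict came back.

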